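Find the stamped parts crate and push it to the dispatch line

TASK

Two look-alike wooden parts crates stand in front of you, and one has an orange stamp on its underside: first push both over backwards, away from you, so that each lies on its back with its underside facing you, clear of the yellow tape line between them. Then push the stamped one sideways, still on its back, until its middle is over this dispatch line, and leave the other off the line. Only push with the fingers, do not lift or carry a crate, and leave everything else alone.

Things in the scene. Friction and masses are not known exactly. Their poses are not given: they have to be found in the camera images.
- crate_a: One of two look-alike slatted wooden crates with dark corner irons, closed, solid on all sides, 56 mm deep (its x), 70 wide (y), 90 high (z), 0.2 to 0.42 kg, loose, upright at the start. Origin: centre of its underside; z points to the lid, x out of its back, away from the robot within 0.12 rad. Either may stand left or right. Exactly one of the two is stamped.
- crate_b: One of two look-alike slatted wooden crates with dark corner irons, closed, solid on all sides, 56 mm deep (its x), 70 wide (y), 90 high (z), 0.2 to 0.42 kg, loose, upright at the start. Origin: centre of its underside; z points to the lid, x out of its back, away from the robot within 0.12 rad. Either may stand left or right. Exactly one of the two is stamped.
- crate_a_mid (a point): Middle of crate_a, 45 mm from the underside along its z: 45 mm above the table standing, 28 mm lying on its back. Pushed slowly on the front near the top, a crate tips about its lower back edge, overbalances at 32 degrees (top gone 60 mm forward) and falls on its back: its x points down, its underside faces the robot, it is 56 mm high. Pushed low on a side it then slides.
- crate_b_mid (a point): Middle of crate_b, 45 mm from the underside along its z: 45 mm above the table standing, 28 mm lying on its back. Pushed slowly on the front near the top, a crate tips about its lower back edge, overbalances at 32 degrees (top gone 60 mm forward) and falls on its back: its x points down, its underside faces the robot, it is 56 mm high. Pushed low on a side it then slides.
- stamp (a point): Centre of the orange ring-and-dot stamp, 46 mm across, on the underside of one of the crates (it coincides with that crate's origin); out of sight until the crate is tipped, then it faces the robot
- line: The dispatch line: yellow tape, 22 mm wide and 200 mm long with a short tick across each end, flat on the table between the two crates, running away from the robot (fixed, nothing to catch on). Origin: its middle; its x runs along the tape away from the robot, its y across it to the left
- controller_board: Small dark circuit board, 53x78 mm, 14 high, lying far to the left of the crates. A bystander, loose.
- battery_aa: AA cell lying near the table's front edge between the crates, 50 long, 14 thick. A bystander, loose.
- screwdriver: Stubby grey and orange screwdriver lying on the near left of the crates, 124 long, 35 high. A bystander, loose.
- motor: Small grey geared motor on a wood block, 47 mm long, 35 high, to the right of the crates. A bystander, loose.
- wheel_pink: Wooden pulley with a pink band lying flat, 53 mm across, 18 high, to the left of the crates. A bystander, loose.

How it is judged (in metres and radians):
On the way:
1. both crates lie on their backs, undersides towards the robot, both still clear of the line (angle between each of crate_a, crate_b's own x axis and vertical above 2.9 rad and height (world z) of each of crate_a_mid, crate_b_mid below 0.04 m and (y of crate_a_mid in the frame of line above 0.05 m or y of crate_a_mid in the frame of line below -0.05 m) and (y of crate_b_mid in the frame of line above 0.05 m or y of crate_b_mid in the frame of line below -0.05 m)), for 0.2 s.
At the end, for the whole second after the job is handed in: Both crates lie at rest on their backs; the middle of the stamped one is within 20 mm of the tape line's middle line and between its ends; the middle of the other is at least 50 mm to the side of it (angle between each of crate_a, crate_b's own x axis and vertical above 2.9 rad and height (world z) of each of crate_a_mid, crate_b_mid below 0.04 m and linear speed of each of crate_a, crate_b below 0.03 m/s and angular speed of each of crate_a, crate_b below 0.03 rad/s and y of crate_a_mid in the frame of line between -0.02 and 0.02 m and x of crate_a_mid in the frame of line between -0.1 and 0.1 m and (y of crate_b_mid in the frame of line above 0.05 m or y of crate_b_mid in the frame of line below -0.05 m)); the robot touches nothing.
It fails at once if crate_a is lifted or carried (its middle more than 13 mm above where it stands, 19 mm above where it lies, or over 66 mm high) (height (world z) of crate_a_mid above 0.066 m or (angle between crate_a's own z axis and vertical below 0.15 rad and height (world z) of crate_a_mid above 0.058 m) or (angle between crate_a's own z axis and vertical above 1.35 rad and height (world z) of crate_a_mid above 0.047 m)).
It fails at once if crate_b is lifted or carried (its middle more than 13 mm above where it stands, 19 mm above where it lies, or over 66 mm high) (height (world z) of crate_b_mid above 0.066 m or (angle between crate_b's own z axis and vertical below 0.15 rad and height (world z) of crate_b_mid above 0.058 m) or (angle between crate_b's own z axis and vertical above 1.35 rad and height (world z) of crate_b_mid above 0.047 m)).
It fails at once if the unstamped crate is pushed to the line (not (y of crate_b_mid in the frame of line above 0.04 m or y of crate_b_mid in the frame of line below -0.04 m)).
It fails at once if another thing on the table is disturbed (moved 25 mm) (distance of any of controller_board, battery_aa, screwdriver, motor, wheel_pink from where it was at the start of the episode above 0.025 m).
It also fails if it takes over 54 s, if anything falls off the work surface, if the arm or the gripper's body presses on something with over 40 N, if the wrist force passes 120 N, or if a joint passes its speed limit or range.

ROBOT

A 6-joint arm with a two-finger parallel gripper is mounted at the origin on a cart in front of the work surface, level with it; the furniture and walls round the work are solid. World frame = base frame: x ahead of the robot, y to its left, z up, the work surface at z = 0. Lengths are in m, angles in degrees, forces in N, time in s.
With the tool pointing down it reaches from about 0.25 to 0.725 m from the base axis. Payload 9.7 kg.
Tool frame: the origin (TCP) lies at the very end of the fingers, on their centre line; the grasp point (between the pads) lies 19 mm behind it (bot.hold_point_z is the distance from the TCP to the grasp point, in m); z points along the fingers, y is the line along which they close (so a half turn about z gives the same grasp; the last joint's range is limited). The gripper opens to 85 mm and grips with 20 to 120 N. Pads are 22 mm wide; open, the fingers measure 114 mm over their backs; the gripper's body (76 mm by 85 mm) begins 54 mm behind the grasp point. The pads swing forward as they close: fully open they stand 13 mm farther back than shut.
Start: joints at [69.156, 4.979, 10.078, 95.1, 0, 90], TCP at [0.196, 0.514, 0.231] pointing down, gripper open.
Joint ranges: [-179.16, 179.16], [-48.56, 103.87], [-65.8, 70.77], [-126.05, 130.52], [-82.76, 87.17], [-180, 180]. Speed limits (degrees/s): [127.2, 127.2, 147.25, 180, 180, 180].

INTERFACE

Orientations are given as [roll, pitch, yaw] about the fixed x, y, z axes, in that order (R = Rz(yaw) Ry(pitch) Rx(roll)).
In Python, from workcell import bot gives the robot as it stands.
- The arm moves only by the tool play_rows, never from a script. Its argument "targets" is a list of rows, each an object with "grip": the closure in counts, from 0 (fully open) to 255 (shut); "linear": the shift along the world's x, y, z in cm, a list of three; "delta_rot": the turn, a rotation vector about the world's x, y, z in rad, a list of three. A call has 1 to 10 rows; each row is the pose to reach, as a shift and turn from the pose commanded when the call began; what a row does not reach only later rows make up. A row lasts 1/10 s, in which the tool goes at most 50 mm and 8.59 degrees, less where a joint would pass 70% of its speed; a pose out of reach is approached as far as the arm can. A call with a gripper value outside its range is refused whole. The fingers move at their own pace and stop on an object; "force" is the grip in N (left out, the last holds). Time passes only in rows, so rows that repeat a pose let the fingers close. It gives the time, the measured TCP pose, the force, the opening and the grip force at its end, in the units of the state.
- bot.get_obs(): the state, without advancing time (a new reading comes with each control period).
- bot.camera(name): name is "side" or "top"; returns a dict with "color" (384x512x3 uint8, red, green, blue), "range_z" (384x512 float32, m along the optical axis (not along the pixel's ray), 0 where there is no reading), "fov_y" (degrees; the focal length in pixels is half the picture's height over the tangent of half this angle, whatever the lens; pixels are square), "cx", "cy" (the principal point, pixels), "dist_coeffs" ([k1, k2, p1, p2, k3] as OpenCV has them; the pictures are not rectified), "world_to_cam" (4x4, takes a point from world to camera coordinates). Camera axes: x right, y up, looking along -z (the intrinsics and any distortion apply to the point x, -y, -z); pixel columns grow to the right and rows downward; lengths in m; the calibration is good to about 2 mm. A picture is of the moment at which its call begins.
- bot.job_done(): hands the job in; it is judged then, once.
Trained networks look in a picture, given as the dict that the camera call returned (one of the last four; its "shot" number tells which), for a name from the list of things; names that differ only in an ending like _2 or _b are one class to them, and where a whole thing is asked for, a point or a joint stands for the part that bears it (a point fixed in the world has none). Each returns a list of dicts, best first, with "conf" (0 to 1); they miss things now and then, are a little off and sometimes report something else, mostly with a low value. They report only what shows in the picture. A call takes as long as a camera call.
- bot.search_frame(picture, target): "box" ([left, top, right, bottom] in pixels, round what is visible of it).
- bot.trace(picture, target): "pixels" (384x512 bool, what is visible of it) and "box" ([left, top, right, bottom] in pixels, round what is visible of it).
- bot.pinpoint(picture, target): "pixel" ([column, row] in pixels: a listed point, or the origin of a listed thing).
The state is a dict: "time": time; "q": joint angles; "qd": joint speeds; "joint_efforts": joint torques, N m; "ee_pos": TCP position; "tcp_rot": TCP orientation; "wrist_force": force on the tool from outside, world axes, zero at the start; "torque": the same for the moment, N m; "opening": finger opening in m; "grasp_force": force on a finger pad.
Only numpy, scipy, OpenCV 4.12 (cv2) and the standard library are available. Lean on these libraries where they do the work, as an engineer would, in place of code of your own. Each camera call takes 0.05 s, during which the arm holds its last target. There are 200 camera calls.

## Working session

There is one attempt and no reset: what is moved stays moved. The work goes in short steps, Python scripts to look and compute and a tool call to move; the robot and the scene stay as the last step left them, time stands still between calls to the robot, and variables do not carry over. Pictures are saved under pics/ and viewed, at most 10 in all, crops included, and the job is handed in when it is done.

Besides the shell and the picture viewer there is one more tool, called after ">>>" as a command line: name --argument value ..., lists and objects as JSON in quotes. play_rows: Moves the arm, as the interface text tells. Its arguments: {"type":"object","properties":{"targets":{"type":"array","items":{"type":"object","properties":{"grip":{"type":"number"},"linear":{"type":"array","items":{"type":"number"}},"delta_rot":{"type":"array","items":{"type":"number"}}}}},"force":{"type":"number"}},"required":["targets"]}

```bash
mkdir -p pics; cat > h.py <<'E'
import numpy as np, cv2
from workcell import bot
def K(p):
    f=p["color"].shape[0]/2/np.tan(np.radians(p["fov_y"])/2)
    return np.array([[f,0,p["cx"]],[0,f,p["cy"]],[0,0,1.]])
def cloud(p):
    h,w=p["range_z"].shape
    u,v=np.meshgrid(np.arange(w),np.arange(h))
    px=np.stack([u,v],-1).reshape(-1,1,2).astype(np.float64)
    n=cv2.undistortPoints(px,K(p),np.array(p["dist_coeffs"],float)).reshape(h,w,2)
    z=p["range_z"].astype(float)
    c=np.stack([n[...,0]*z,-n[...,1]*z,-z,np.ones_like(z)],-1)
    X=(c@np.linalg.inv(np.array(p["world_to_cam"])).T)[...,:3]
    X[z==0]=np.nan
    return X
def save(p,n): cv2.imwrite("pics/"+n,p["color"][...,::-1])
E
python3 - <<'E'
from h import *
for c in("top","side"):
    p=bot.camera(c); save(p,c+"0.png"); X=cloud(p)
    for t in("crate_a","line","controller_board","battery_aa","screwdriver","motor","wheel_pink"):
        for r in bot.trace(p,t)[:3]:
            if r["conf"]<.3: continue
            P=X[r["pixels"]]; P=P[~np.isnan(P[:,0])]
            if t=="crate_a" and c=="top":
                T=P[P[:,2]>.08]; print("lid",cv2.minAreaRect((T[:,:2]*1000).astype(np.float32)))
            if t=="line": 
                print("line",cv2.minAreaRect((P[:,:2]*1000).astype(np.float32)))
            print(c,t,round(r["conf"],2),np.round(r["box"]),np.percentile(P,[2,50,98],axis=0).round(3).tolist())
print(bot.get_obs())
E
```

```text
lid ((453.18182373046875, 114.40512084960938), (55.83033752441406, 70.27977752685547), 5.3934173583984375)
top crate_a 0.83 [198. 183. 228. 204.] [[0.425, 0.078, 0.009], [0.453, 0.111, 0.088], [0.48, 0.147, 0.092]]
lid ((448.0747985839844, -273.750244140625), (54.23317337036133, 68.86658477783203), 1.5298714637756348)
top crate_a 0.67 [336. 185. 366. 205.] [[0.421, -0.306, 0.005], [0.448, -0.267, 0.088], [0.475, -0.24, 0.092]]
line ((510.2518310546875, -75.34536743164062), (64.4822006225586, 217.62448120117188), 89.79012298583984)
top line 0.62 [270. 140. 292. 214.] [[0.404, -0.104, -0.006], [0.509, -0.076, -0.001], [0.615, -0.049, 0.004]]
top controller_board 0.83 [117. 182. 141. 208.] [[0.407, 0.332, -0.004], [0.443, 0.363, 0.002], [0.476, 0.389, 0.013]]
top battery_aa 0.52 [284. 215. 296. 223.] [[0.367, -0.121, 0.006], [0.376, -0.101, 0.011], [0.385, -0.081, 0.017]]
top screwdriver 0.82 [161. 208. 184. 224.] [[0.361, 0.2, 0.002], [0.384, 0.227, 0.026], [0.407, 0.254, 0.034]]
top motor 0.67 [386. 201. 396. 216.] [[0.396, -0.414, 0.003], [0.416, -0.403, 0.023], [0.437, -0.391, 0.035
[... 1085 characters left out ...]
, 0.018], [0.434, -0.39, 0.037]]
{'time': 0.8, 'q': array([ 6.91554142e+01,  4.97861082e+00,  1.00812916e+01,  9.50985900e+01,
       -1.61553659e-03,  8.99989552e+01]), 'qd': array([ 0.13647455, -0.03800819,  0.03659727, -0.08105598, -0.05406927,
        0.05334744]), 'joint_efforts': array([ 1.06149480e-03, -5.20048249e+01,  4.64834082e+01,  1.60466745e-03,
        1.28491452e-04, -1.46766047e-05]), 'ee_pos': array([0.19572411, 0.51401943, 0.2313145 ]), 'tcp_rot': array([1.79995909e+02, 1.61561118e-03, 1.59156459e+02]), 'wrist_force': array([-0.24781461, -1.06189283, -0.19252858]), 'torque': array([ 0.00837189,  0.00708052, -0.05446627]), 'grasp_force': 0.0, 'opening': 0.08561741745559602}
```

View pics/top0.png

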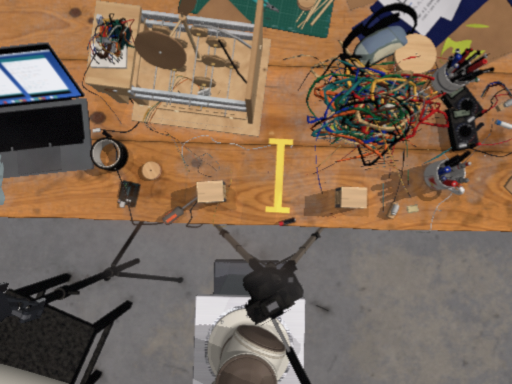

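View pics/side0.png

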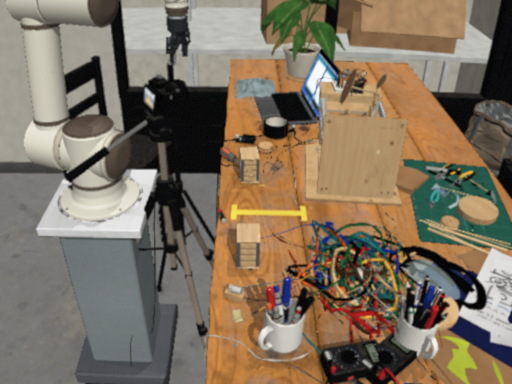

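Top view: crates at px (211,192) and (351,197), tape line around (280,175). The side view agrees, with the crates at (249,164) and (247,250). The measured sizes match the given ones, so I'm moving to the front of the left crate.

>>> play_rows --targets '[{"linear": [4, -4, -1], "delta_rot": [0, 0, 0.1], "grip": 110}, {"linear": [8, -8, -2], "delta_rot": [0, 0, 0.2], "grip": 110}, {"linear": [12, -12, -3], "delta_rot": [0, 0, 0.3], "grip": 110}, {"linear": [15, -17, -3], "delta_rot": [0, 0, 0.4], "grip": 110}, {"linear": [17, -22, -4], "delta_rot": [0, 0, 0.457], "grip": 110}, {"linear": [18, -27, -5], "delta_rot": [0, 0, 0.457], "grip": 110}, {"linear": [18, -31, -6], "delta_rot": [0, 0, 0.457], "grip": 110}, {"linear": [18, -35, -8], "delta_rot": [0, 0, 0.457], "grip": 110}, {"linear": [18, -39, -9], "delta_rot": [0, 0, 0.457], "grip": 110}, {"linear": [18, -40.4, -10], "delta_rot": [0, 0, 0.457], "grip": 110}]'

```text
time: 1.8
ee_pos: [0.3753, 0.1073, 0.1308]
tcp_rot: [-180.0, 0.0, -174.8]
wrist_force: [0.5, 0.5, 0.0]
opening: 0.0483
grasp_force: 0.0
```

```bash
python3 - <<'E'
from h import *
o=bot.get_obs(); print({k:np.round(o[k],3) for k in("time","q","ee_pos","tcp_rot","opening","wrist_force")})
p=bot.camera("top");X=cloud(p).reshape(-1,3);X=X[~np.isnan(X[:,0])]
for n,x0,x1,y0,y1 in(("L",.49,.60,.06,.26),("R",.485,.60,-.4,-.22),("mid",.485,.60,-.22,.06)):
    for a in np.arange(x0,x1,.02):
        row=[]
        for b in np.arange(y0,y1,.02):
            s=X[(X[:,0]>=a)&(X[:,0]<a+.02)&(X[:,1]>=b)&(X[:,1]<b+.02)]
            row.append(int(1000*s[:,2].max()) if len(s) else -99)
        print(n,round(a,3),row)
E
```

```text
{'time': np.float64(1.8), 'q': array([ 1.5972e+01, -1.8005e+01, -2.1922e+01,  8.6069e+01, -2.8000e-02,
        1.0741e+01]), 'ee_pos': array([0.375, 0.107, 0.131]), 'tcp_rot': array([-1.79975e+02,  1.90000e-02, -1.74768e+02]), 'opening': np.float64(0.048), 'wrist_force': array([0.484, 0.517, 0.028])}
L 0.49 [4, 3, 4, 31, 35, 48, 2, 3, 5, 3]
L 0.51 [13, 21, 32, 31, 31, 2, 67, 2, 2, 3]
L 0.53 [4, 2, 32, 43, 55, 53, 65, 62, 2, 4]
L 0.55 [3, 3, 26, 35, 58, 60, 61, 63, 3, 3]
L 0.57 [5, 3, 2, 4, 5, 3, 61, 63, 51, 2]
L 0.59 [9, 15, 28, 33, 48, 53, 54, 52, 54, 42]
R 0.485 [2, 15, 2, 2, 2, 4, 2, 2, 3]
R 0.505 [4, 2, 4, 3, 3, 4, 3, 6, 4]
R 0.525 [4, 6, 3, 22, 4, 4, 3, 2, 17]
R 0.545 [37, 26, 29, 25, 20, 11, 8, 31, 23]
R 0.565 [42, 32, 43, 16, 17, 49, 44, 38, 11]
R 0.585 [45, 47, 42, 29, 31, 52, 3, 14, 12]
mid 0.485 [2, 5, 3, 3, 6, 2, 4, 2, 4, 2, 4, 5, 4, 3, 4]
mid 0.505 [3, 11, 4, 3, 3, 3, 2, 3, 4, 4, 2, 5, 5, 3, 13]
mid 0.525 [13, 12, 2, 2, 2, 4, 2, 6, 2, 4, 4, 2, 2, 3, 4]
mid 0.545 [6, 17, 22, 5, 3, 3, 2, 4, 3, 5, 2, 4, 5, 3, 3]
mid 0.565 [4, 4, 28, 5, 3, 4, 3, 3, 3, 3, 3, 2, 4, 3, 2]
mid 0.585 [5, 3, 33, 4, 5, 5, 2, 3, 5, 3, 4, 3, 4, 6, 9]
```

>>> play_rows --targets '[{"linear": [0, 0, -3], "grip": 110}, {"linear": [0, 0, -5.5], "grip": 110}, {"linear": [1.5, 0.1, -5.5], "grip": 110}, {"linear": [3, 0.3, -5.5], "grip": 110}, {"linear": [3.5, 0.33, -5.5], "grip": 110}, {"linear": [4, 0.37, -5.5], "grip": 110}, {"linear": [4.4, 0.4, -5.5], "grip": 110}, {"linear": [4.8, 0.43, -5.5], "grip": 110}, {"linear": [5.2, 0.47, -5.5], "grip": 110}, {"linear": [5.6, 0.5, -5.5], "grip": 110}]'

```text
validation failed for argument at $.ta...
```

>>> play_rows --targets '[{"linear": [0.4, 0.04, 0], "grip": 110}, {"linear": [0.8, 0.07, 0], "grip": 110}, {"linear": [1.2, 0.11, 0], "grip": 110}, {"linear": [1.6, 0.15, 0], "grip": 110}, {"linear": [2, 0.18, 0], "grip": 110}, {"linear": [2.4, 0.22, 0], "grip": 110}, {"linear": [2.8, 0.26, 0], "grip": 110}, {"linear": [3.2, 0.3, 0], "grip": 110}, {"linear": [3.6, 0.34, 0], "grip": 110}, {"linear": [4, 0.38, 0], "grip": 110}]'

```text
validation failed for argument at $.ta...
```

```bash
python3 - <<'E'
from h import *
p=bot.camera("side"); save(p,"s1.png")
i=p["color"][110:310,190:390,::-1]; cv2.imwrite("pics/s1c.png",cv2.resize(i,(600,600)))
print(bot.get_obs()["ee_pos"],p["world_to_cam"])
E
```

```text
[0.37492654 0.10738044 0.12998713] [[ 0.99966203 -0.01494421  0.02127204 -0.46699709]
 [-0.00943893  0.55377188  0.83261493 -0.03263653]
 [-0.02422263 -0.83253431  0.55344366 -1.47791026]
 [ 0.          0.          0.          1.        ]]
```

View pics/s1c.png

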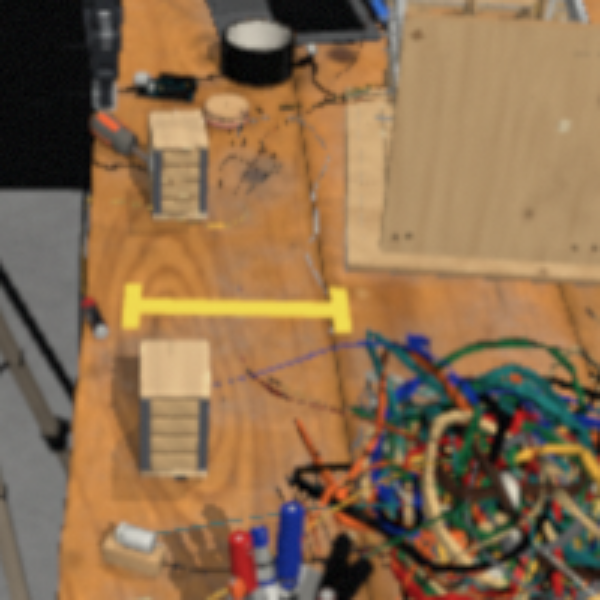

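Nothing moved: each row has to include delta_rot. The picture shows both crates still upright, at crop px (180,165) and (175,410).

>>> play_rows --targets '[{"linear": [0, 0, -3], "delta_rot": [0, 0, 0], "grip": 110}, {"linear": [0, 0, -5.5], "delta_rot": [0, 0, 0], "grip": 110}, {"linear": [1.5, 0.1, -5.5], "delta_rot": [0, 0, 0], "grip": 110}, {"linear": [3, 0.3, -5.5], "delta_rot": [0, 0, 0], "grip": 110}, {"linear": [3.5, 0.33, -5.5], "delta_rot": [0, 0, 0], "grip": 110}, {"linear": [4, 0.37, -5.5], "delta_rot": [0, 0, 0], "grip": 110}, {"linear": [4.4, 0.4, -5.5], "delta_rot": [0, 0, 0], "grip": 110}, {"linear": [4.8, 0.43, -5.5], "delta_rot": [0, 0, 0], "grip": 110}, {"linear": [5.2, 0.47, -5.5], "delta_rot": [0, 0, 0], "grip": 110}, {"linear": [5.6, 0.5, -5.5], "delta_rot": [0, 0, 0], "grip": 110}]'

```text
time: 2.9
ee_pos: [0.432, 0.1151, 0.0765]
tcp_rot: [180.0, 0.0, -174.7]
wrist_force: [-0.8, -1.3, 1.0]
opening: 0.0484
grasp_force: 0.6
```

>>> play_rows --targets '[{"linear": [0.4, 0.04, 0], "delta_rot": [0, 0, 0], "grip": 110}, {"linear": [0.8, 0.07, 0], "delta_rot": [0, 0, 0], "grip": 110}, {"linear": [1.2, 0.11, 0], "delta_rot": [0, 0, 0], "grip": 110}, {"linear": [1.6, 0.15, 0], "delta_rot": [0, 0, 0], "grip": 110}, {"linear": [2, 0.18, 0], "delta_rot": [0, 0, 0], "grip": 110}, {"linear": [2.4, 0.22, 0], "delta_rot": [0, 0, 0], "grip": 110}, {"linear": [2.8, 0.26, 0], "delta_rot": [0, 0, 0], "grip": 110}, {"linear": [3.2, 0.3, 0], "delta_rot": [0, 0, 0], "grip": 110}, {"linear": [3.6, 0.34, 0], "delta_rot": [0, 0, 0], "grip": 110}, {"linear": [4, 0.38, 0], "delta_rot": [0, 0, 0], "grip": 110}]'

```text
time: 3.9
ee_pos: [0.472, 0.1188, 0.0763]
tcp_rot: [180.0, -0.0, -174.7]
wrist_force: [0.2, 0.7, -0.4]
opening: 0.0487
grasp_force: 0.0
```

```bash
python3 - <<'E'
from h import *
p=bot.camera("side")
i=p["color"][110:310,190:390,::-1]; cv2.imwrite("pics/s2c.png",cv2.resize(i,(600,600)))
print(bot.get_obs()["ee_pos"])
X=cloud(p)
for t in("crate_a","stamp"):
  for r in bot.trace(p,t)[:3]:
    P=X[r["pixels"]]; print(t,r["conf"],r["box"],np.nanpercentile(P,[2,50,98],axis=0).round(3).tolist())
E
```

```text
[0.47252443 0.11889389 0.07629269]
crate_a 0.74 [257.9, 152.5, 291.4, 182.7] [[0.481, 0.081, 0.003], [0.526, 0.092, 0.048], [0.571, 0.152, 0.059]]
crate_a 0.73 [234.5, 225.2, 260.6, 269.3] [[0.416, -0.312, 0.007], [0.443, -0.307, 0.077], [0.469, -0.245, 0.093]]
stamp 0.89 [235.7, 222.3, 259.2, 270.1] [[0.416, -0.312, 0.005], [0.443, -0.307, 0.077], [0.468, -0.243, 0.093]]
```

View pics/s2c.png

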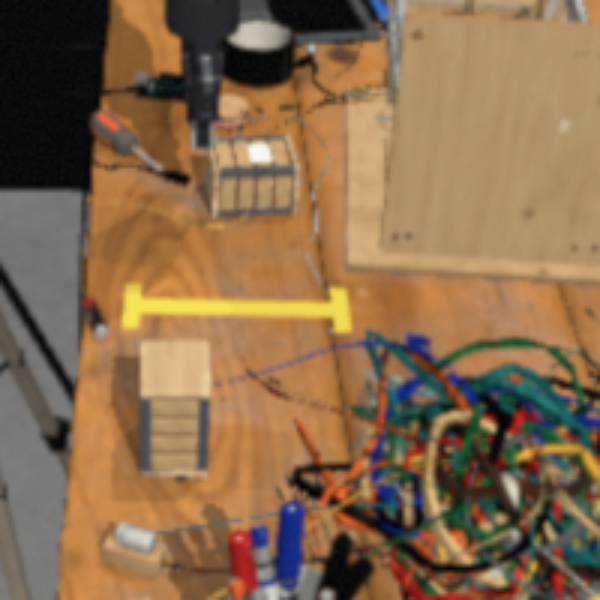

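The left crate lies on its back at crop (255,175), spanning x 0.481–0.571. Now the right crate.

>>> play_rows --targets '[{"linear": [-4, 0, 2], "delta_rot": [0, 0, 0], "grip": 110}, {"linear": [-8, 0, 5], "delta_rot": [0, 0, 0], "grip": 110}, {"linear": [-10, -4, 5], "delta_rot": [0, 0, -0.03], "grip": 110}, {"linear": [-10.2, -9, 5], "delta_rot": [0, 0, -0.066], "grip": 110}, {"linear": [-10.2, -14, 5], "delta_rot": [0, 0, -0.066], "grip": 110}, {"linear": [-10.2, -19, 5], "delta_rot": [0, 0, -0.066], "grip": 110}, {"linear": [-10.2, -24, 5], "delta_rot": [0, 0, -0.066], "grip": 110}, {"linear": [-10.2, -29, 5], "delta_rot": [0, 0, -0.066], "grip": 110}, {"linear": [-10.2, -34, 5], "delta_rot": [0, 0, -0.066], "grip": 110}, {"linear": [-10.2, -39.4, 5], "delta_rot": [0, 0, -0.066], "grip": 110}]'

```text
time: 5.05
ee_pos: [0.3691, -0.2733, 0.1265]
tcp_rot: [-180.0, 0.0, -178.5]
wrist_force: [1.4, -0.1, 1.3]
opening: 0.0488
grasp_force: 0.0
```

>>> play_rows --targets '[{"linear": [0, 0, 0], "delta_rot": [0, 0, 0], "grip": 110}, {"linear": [0, 0, -2.5], "delta_rot": [0, 0, 0], "grip": 110}, {"linear": [0, 0, -5], "delta_rot": [0, 0, 0], "grip": 110}, {"linear": [0, 0, -5], "delta_rot": [0, 0, 0], "grip": 110}]'

```text
time: 5.45
ee_pos: [0.3681, -0.2698, 0.0734]
tcp_rot: [179.8, -0.2, -178.4]
wrist_force: [0.3, 0.1, -0.4]
opening: 0.0491
grasp_force: 0.0
```

```bash
python3 - <<'E'
from h import *
p=bot.camera("top")
i=p["color"][130:240,150:400,::-1]; cv2.imwrite("pics/t2c.png",cv2.resize(i,(800,352),interpolation=cv2.INTER_CUBIC))
print(bot.get_obs()["ee_pos"],np.linalg.inv(np.array(p["world_to_cam"]))[:3,3])
X=cloud(p)
for t in("crate_a","stamp"):
  for r in bot.trace(p,t)[:3]:
    P=X[r["pixels"]]; print(t,r["conf"],r["box"],np.nanpercentile(P,[2,50,98],axis=0).round(3).tolist())
E
```

```text
[ 0.36886628 -0.27023645  0.07538863] [ 0.40655423 -0.01898172  1.16746229]
crate_a 0.88 [197.2, 145.5, 225.8, 182.0] [[0.487, 0.085, 0.003], [0.531, 0.119, 0.054], [0.577, 0.157, 0.059]]
crate_a 0.62 [335.7, 186.6, 368.3, 207.8] [[0.421, -0.308, 0.004], [0.448, -0.268, 0.088], [0.475, -0.24, 0.092]]
stamp 0.76 [334.3, 186.2, 363.2, 212.4] [[0.421, -0.307, 0.004], [0.448, -0.267, 0.088], [0.475, -0.24, 0.092]]
stamp 0.39 [194.3, 146.7, 223.2, 181.5] [[0.487, 0.085, 0.008], [0.531, 0.119, 0.054], [0.575, 0.155, 0.059]]
```

View pics/t2c.png

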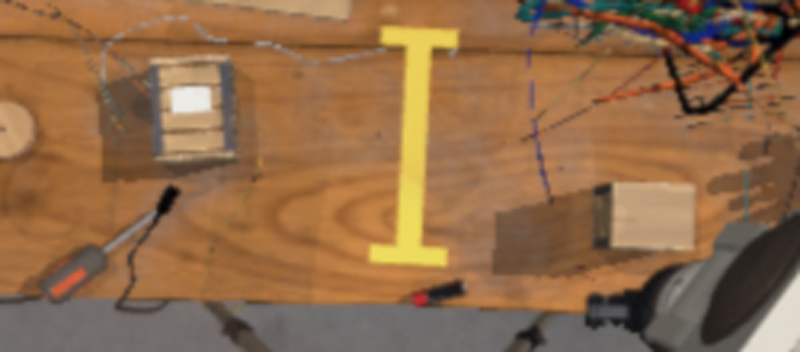

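The left crate lies at crop (193,110) and the gripper is in front of the right crate at (645,215). Pushing it over.

>>> play_rows --targets '[{"linear": [1.5, -0.3, 0], "delta_rot": [0, 0, 0], "grip": 110}, {"linear": [3, -0.3, 0], "delta_rot": [0, 0, 0], "grip": 110}, {"linear": [3.5, -0.3, 0], "delta_rot": [0, 0, 0], "grip": 110}, {"linear": [4, -0.3, 0], "delta_rot": [0, 0, 0], "grip": 110}, {"linear": [4.4, -0.3, 0], "delta_rot": [0, 0, 0], "grip": 110}, {"linear": [4.8, -0.3, 0], "delta_rot": [0, 0, 0], "grip": 110}, {"linear": [5.2, -0.3, 0], "delta_rot": [0, 0, 0], "grip": 110}, {"linear": [5.6, -0.3, 0], "delta_rot": [0, 0, 0], "grip": 110}, {"linear": [6, -0.3, 0], "delta_rot": [0, 0, 0], "grip": 110}, {"linear": [6.4, -0.3, 0], "delta_rot": [0, 0, 0], "grip": 110}]'

```text
time: 6.6
ee_pos: [0.434, -0.2742, 0.0763]
tcp_rot: [180.0, 0.0, -178.4]
wrist_force: [0.3, -0.5, 0.6]
opening: 0.0488
grasp_force: 0.4
```

>>> play_rows --targets '[{"linear": [0.4, 0, 0], "delta_rot": [0, 0, 0], "grip": 110}, {"linear": [0.8, 0, 0], "delta_rot": [0, 0, 0], "grip": 110}, {"linear": [1.2, 0, 0], "delta_rot": [0, 0, 0], "grip": 110}, {"linear": [1.6, 0, 0], "delta_rot": [0, 0, 0], "grip": 110}, {"linear": [2, 0, 0], "delta_rot": [0, 0, 0], "grip": 110}, {"linear": [2.4, 0, 0], "delta_rot": [0, 0, 0], "grip": 110}, {"linear": [2.8, 0, 0], "delta_rot": [0, 0, 0], "grip": 110}, {"linear": [3.2, 0, 0], "delta_rot": [0, 0, 0], "grip": 110}, {"linear": [3.5, 0, 0], "delta_rot": [0, 0, 0], "grip": 110}, {"linear": [3.5, 0, 0], "delta_rot": [0, 0, 0], "grip": 110}]'

```text
time: 7.6
ee_pos: [0.4691, -0.2741, 0.0762]
tcp_rot: [-180.0, 0.0, -178.4]
wrist_force: [0.0, 0.4, -0.2]
opening: 0.0483
grasp_force: 0.0
```

>>> play_rows --targets '[{"linear": [-3, 0, 3], "delta_rot": [0, 0, 0], "grip": 110}, {"linear": [-7, 2, 6], "delta_rot": [0, 0, 0], "grip": 110}, {"linear": [-11, 5, 9], "delta_rot": [0, 0, 0], "grip": 110}, {"linear": [-14, 9, 11], "delta_rot": [0, 0, 0], "grip": 110}, {"linear": [-15, 13, 13], "delta_rot": [0, 0, 0], "grip": 110}, {"linear": [-15, 17, 14], "delta_rot": [0, 0, 0], "grip": 110}, {"linear": [-15, 19, 14], "delta_rot": [0, 0, 0], "grip": 110}, {"linear": [-15, 20, 14], "delta_rot": [0, 0, 0], "grip": 110}]'

```text
time: 8.4
ee_pos: [0.3187, -0.0728, 0.2171]
tcp_rot: [-180.0, 0.1, -178.3]
wrist_force: [-0.2, 0.7, 0.3]
opening: 0.0485
grasp_force: 0.0
```

```bash
python3 - <<'E'
from h import *
p=bot.camera("top")
a=p["color"][135:195,190:240,::-1];b=p["color"][135:195,325:375,::-1]
cv2.imwrite("pics/t3c.png",cv2.resize(np.hstack([a,b]),(800,480),interpolation=cv2.INTER_CUBIC))
print(bot.get_obs()["ee_pos"])
X=cloud(p); hsv=cv2.cvtColor(p["color"],cv2.COLOR_RGB2HSV)
for r in bot.trace(p,"crate_a")[:2]:
    P=X[r["pixels"]]; print(r["conf"],r["box"],np.nanpercentile(P,[2,50,98],axis=0).round(3).tolist())
    T=P[P[:,2]>.048]; print(cv2.minAreaRect((T[:,:2]*1000).astype(np.float32)))
    m=r["pixels"]&(X[...,2]<.05)&(X[...,0]<np.nanpercentile(P[:,0],15))
    print(m.sum(), hsv[m][np.argsort(-hsv[m][:,1].astype(int))][:12].tolist())
print([(r["pixel"],r["conf"]) for r in bot.pinpoint(p,"stamp")])
E
```

```text
[ 0.31867418 -0.07260446  0.21657001]
0.8 [336.2, 150.2, 363.3, 185.7] [[0.484, -0.306, 0.004], [0.527, -0.268, 0.053], [0.572, -0.237, 0.058]]
((528.9019775390625, -272.5259704589844), (87.63481903076172, 70.40799713134766), 1.5736643075942993)
47 [[15, 110, 141], [15, 105, 153], [16, 104, 140], [15, 104, 76], [16, 103, 186], [16, 101, 142], [14, 101, 139], [15, 100, 140], [16, 99, 75], [15, 99, 149], [13, 98, 135], [14, 98, 133]]
0.2 [265.0, 140.6, 291.4, 213.5] [[0.402, -0.105, -0.006], [0.512, -0.075, -0.001], [0.617, -0.046, 0.004]]
((0.0, 0.0), (0.0, 0.0), 0.0)
125 [[20, 167, 188], [20, 166, 192], [20, 165, 185], [19, 165, 182], [21, 165, 212], [20, 165, 198], [19, 165, 182], [19, 165, 184], [20, 165, 188], [19, 165, 188], [17, 165, 179], [18, 165, 181]]
[([349.2, 185.9], 0.91), ([347.7, 183.1], 0.67)]
```

View pics/t3c.png

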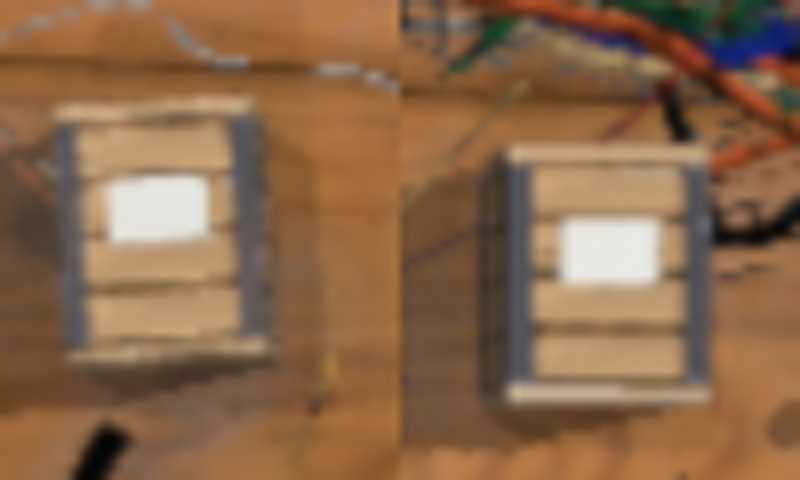

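The labels and slats show in both crops (lids at top, undersides at the bottom edge). The undersides are only about 1 px slivers from above. Checking the sliver colours in both cameras.

```bash
cat >> h.py <<'E'
def proj(p,Q):
    c=np.c_[Q,np.ones(len(Q))]@np.array(p["world_to_cam"]).T
    q=np.c_[c[:,0],-c[:,1],-c[:,2]]
    return cv2.projectPoints(q,np.zeros(3),np.zeros(3),K(p),np.array(p["dist_coeffs"],float))[0].reshape(-1,2)
E
python3 - <<'E'
from h import *
out=[]
for c in("top","side"):
    p=bot.camera(c)
    img=p["color"].astype(np.float32)
    for n,mx,my,yaw in(("L",.526,.120,5.4),("R",.523,-.273,1.5)):
        e=np.array([np.cos(np.radians(yaw)),np.sin(np.radians(yaw)),0]); f=np.array([-e[1],e[0],0])
        o=np.array([mx,my,0])-e*.045
        yy=np.linspace(-.033,.033,7)
        if c=="top":
          for d in (-.006,-.004,-.002,0,.002,.004):
            uv=proj(p,np.array([o+e*d+f*y+[0,0,.028] for y in yy])).astype(np.float32)
            s=cv2.remap(img,uv[:,0].copy(),uv[:,1].copy(),cv2.INTER_LINEAR).reshape(-1,3)
            print(c,n,d,[ (int(a[0]),int(a[1]),int(a[2])) for a in s])
        else:
          for d in (-.008,-.005,-.002,.001,.004):
            uv=proj(p,np.array([o+e*d+f*0+[0,0,z] for z in np.linspace(.004,.054,6)])).astype(np.float32)
            s=cv2.remap(img,uv[:,0].copy(),uv[:,1].copy(),cv2.INTER_LINEAR).reshape(-1,3)
            print(c,n,d,[ (int(a[0]),int(a[1]),int(a[2])) for a in s])
    if c=="side":
        a=p["color"][145:195,245:305,::-1];b=p["color"][205:255,245:305,::-1]
        cv2.imwrite("pics/s4.png",cv2.resize(np.hstack([a,b]),(800,333),interpolation=cv2.INTER_NEAREST))
E
```

```text
top L -0.006 [(123, 87, 60), (120, 91, 71), (119, 91, 71), (111, 86, 68), (105, 78, 60), (98, 72, 55), (107, 77, 55)]
top L -0.004 [(123, 87, 61), (119, 92, 72), (116, 88, 70), (101, 76, 59), (92, 69, 54), (86, 63, 49), (103, 73, 53)]
top L -0.002 [(122, 87, 61), (113, 87, 69), (104, 79, 62), (87, 65, 49), (78, 59, 46), (81, 60, 46), (100, 72, 51)]
top L 0 [(116, 84, 60), (101, 77, 61), (88, 66, 51), (72, 53, 41), (77, 58, 45), (79, 58, 44), (97, 70, 49)]
top L 0.002 [(106, 78, 57), (86, 66, 52), (76, 57, 44), (70, 53, 41), (78, 61, 46), (80, 60, 45), (93, 67, 48)]
top L 0.004 [(97, 73, 54), (81, 65, 49), (75, 59, 45), (75, 58, 45), (83, 67, 51), (85, 67, 50), (92, 70, 51)]
top R -0.006 [(156, 105, 59), (160, 109, 63), (138, 92, 56), (143, 96, 55), (143, 95, 52), (103, 68, 40), (116, 80, 50)]
top R -0.004 [(156, 105, 59), (158, 107, 61), (134, 89, 54), (126, 84, 48), (124, 82, 45), (92, 60, 35), (108, 74, 47)]
top R -0.002 [(157, 105, 59), (154, 104, 59), (126, 84, 50), (106, 70, 40), (102, 68, 38), (89, 59, 34), (99, 68, 43)]
top R 0 [(157, 105, 59), (146, 99, 56), (111, 74, 44), (9
[... 643 characters left out ...]
, 88, 66), (100, 85, 63), (121, 102, 77), (148, 124, 93)]
side L 0.004 [(152, 128, 96), (138, 116, 86), (145, 123, 94), (141, 118, 88), (177, 148, 110), (161, 133, 98)]
side R -0.008 [(110, 75, 38), (94, 65, 37), (103, 73, 43), (123, 88, 57), (122, 90, 62), (122, 89, 61)]
side R -0.005 [(100, 68, 37), (99, 68, 39), (99, 68, 40), (121, 87, 57), (118, 87, 61), (120, 88, 59)]
side R -0.002 [(97, 64, 35), (100, 70, 41), (103, 66, 38), (110, 78, 50), (111, 79, 54), (117, 84, 56)]
side R 0.001 [(124, 96, 65), (117, 89, 62), (117, 87, 59), (137, 108, 76), (147, 118, 86), (148, 118, 85)]
side R 0.004 [(186, 161, 121), (158, 132, 98), (155, 129, 97), (181, 154, 115), (185, 153, 114), (175, 144, 106)]
```

View pics/s4.png

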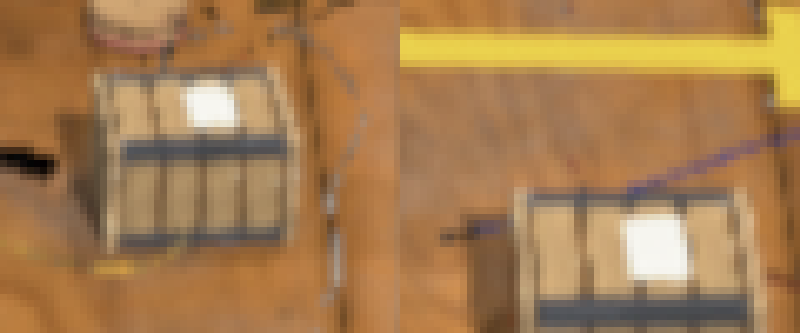

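Neither camera shows the underside well enough to decide. I'll turn the right crate a little by pushing on its left side near the front, away from the line. That turns its underside towards the side camera.

>>> play_rows --targets '[{"linear": [2, -1.5, 0], "delta_rot": [0, 0, -0.145], "grip": 255}, {"linear": [4, -3, 0], "delta_rot": [0, 0, -0.29], "grip": 255}, {"linear": [6, -4.5, 0], "delta_rot": [0, 0, -0.435], "grip": 255}, {"linear": [8, -6, -1], "delta_rot": [0, 0, -0.58], "grip": 255}, {"linear": [10, -7.5, -3], "delta_rot": [0, 0, -0.725], "grip": 255}, {"linear": [12, -9, -5], "delta_rot": [0, 0, -0.87], "grip": 255}, {"linear": [14, -10.5, -7], "delta_rot": [0, 0, -1.015], "grip": 255}, {"linear": [16, -11.5, -9], "delta_rot": [0, 0, -1.16], "grip": 255}, {"linear": [17.8, -12.2, -11], "delta_rot": [0, 0, -1.305], "grip": 255}, {"linear": [17.8, -12.2, -13], "delta_rot": [0, 0, -1.45], "grip": 255}]'

```text
time: 9.65
ee_pos: [0.4976, -0.1984, 0.084]
tcp_rot: [-179.9, -0.0, 98.0]
wrist_force: [-0.9, 0.9, 0.6]
opening: 0.0
grasp_force: 0.0
```

>>> play_rows --targets '[{"linear": [0, 0, 0], "delta_rot": [0, 0, -0.14], "grip": 255}, {"linear": [0, 0, -2], "delta_rot": [0, 0, -0.15], "grip": 255}, {"linear": [0, 0, -4], "delta_rot": [0, 0, -0.15], "grip": 255}, {"linear": [0, 0, -6], "delta_rot": [0, 0, -0.15], "grip": 255}, {"linear": [0, 0, -7], "delta_rot": [0, 0, -0.15], "grip": 255}, {"linear": [0, 0, -7], "delta_rot": [0, 0, -0.15], "grip": 255}]'

```text
time: 10.25
ee_pos: [0.4954, -0.1967, 0.0143]
tcp_rot: [-179.8, -0.1, 89.8]
wrist_force: [0.1, -0.3, -0.3]
opening: 0.0002
grasp_force: 0.0
```

>>> play_rows --targets '[{"linear": [0, -1.5, 0], "delta_rot": [0, 0, 0], "grip": 255}, {"linear": [0, -2.5, 0], "delta_rot": [0, 0, 0], "grip": 255}, {"linear": [0, -3, 0], "delta_rot": [0, 0, 0], "grip": 255}, {"linear": [0, -3.5, 0], "delta_rot": [0, 0, 0], "grip": 255}, {"linear": [0, -4, 0], "delta_rot": [0, 0, 0], "grip": 255}, {"linear": [0, -4.5, 0], "delta_rot": [0, 0, 0], "grip": 255}, {"linear": [0, -5, 0], "delta_rot": [0, 0, 0], "grip": 255}, {"linear": [0, -5.5, 0], "delta_rot": [0, 0, 0], "grip": 255}, {"linear": [0, -6, 0], "delta_rot": [0, 0, 0], "grip": 255}, {"linear": [0, -6, 0], "delta_rot": [0, 0, 0], "grip": 255}]'

```text
time: 11.25
ee_pos: [0.497, -0.2568, 0.0171]
tcp_rot: [179.9, 0.0, 89.9]
wrist_force: [-0.5, 0.7, 4.9]
opening: 0.0003
grasp_force: 0.6
```

>>> play_rows --targets '[{"linear": [0, 2, 0], "delta_rot": [0, 0, 0], "grip": 255}, {"linear": [0, 4, 2], "delta_rot": [0, 0, 0], "grip": 255}, {"linear": [0, 7, 6], "delta_rot": [0, 0, 0], "grip": 255}, {"linear": [0, 11, 10], "delta_rot": [0, 0, 0], "grip": 255}, {"linear": [0, 14, 14], "delta_rot": [0, 0, 0], "grip": 255}]'

```text
time: 11.75
ee_pos: [0.4962, -0.119, 0.1523]
tcp_rot: [-180.0, 0.0, 89.9]
wrist_force: [1.2, 0.5, 0.8]
opening: 0.0001
grasp_force: 0.0
```

```bash
python3 - <<'E'
from h import *
p=bot.camera("side"); X=cloud(p)
cv2.imwrite("pics/s5.png",cv2.resize(p["color"][200:280,235:320,::-1],(600,565),interpolation=cv2.INTER_CUBIC))
print([(r["pixel"],r["conf"]) for r in bot.pinpoint(p,"stamp")])
p=bot.camera("top"); X=cloud(p)
for r in bot.trace(p,"crate_a")[:3]:
    P=X[r["pixels"]]; T=P[P[:,2]>.048]
    if r["conf"]>.3: print(r["conf"],cv2.minAreaRect((T[:,:2]*1000).astype(np.float32)))
print([(r["pixel"],r["conf"]) for r in bot.pinpoint(p,"stamp")])
E
```

```text
[([265.4, 258.8], 0.96), ([229.9, 163.8], 0.49)]
0.68 ((511.81219482421875, -330.55194091796875), (24.9829044342041, 42.001495361328125), 61.61370849609375)
0.58 ((532.1031494140625, 122.82696533203125), (90.12767028808594, 72.95466613769531), 6.676494598388672)
[([361.2, 182.0], 0.64)]
```

View pics/s5.png

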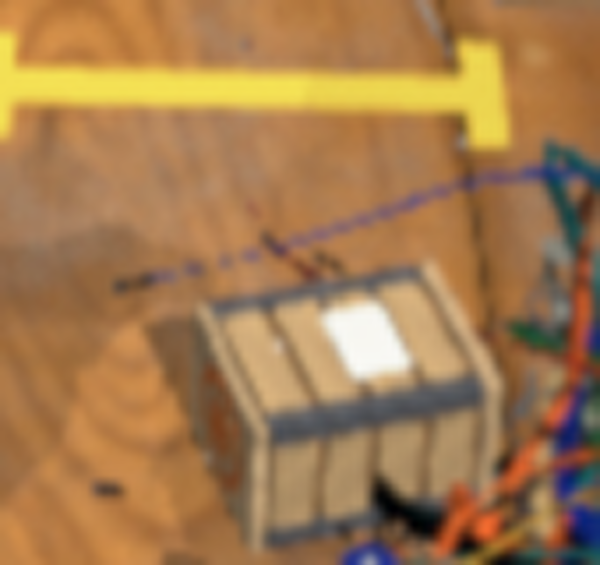

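The turned crate at px (350,400) shows an orange ring on its underside at about (220,420), so the right crate is the stamped one. Next I need its pose.

```bash
python3 - <<'E'
from h import *
for c in("side","top"):
  p=bot.camera(c); X=cloud(p)
  m=(X[...,2]>.05)&(X[...,2]<.062)&(X[...,0]>.44)&(X[...,0]<.6)&(X[...,1]<-.19)&(X[...,1]>-.37)
  n,l,s,_=cv2.connectedComponentsWithStats(m.astype(np.uint8))
  k=1+np.argmax(s[1:,4]); T=X[l==k]
  print(c,s[k],cv2.minAreaRect((T[:,:2]*1000).astype(np.float32)))
  print(cv2.boxPoints(cv2.minAreaRect((T[:,:2]*1000).astype(np.float32))).round())
# heights right of the crate
p=bot.camera("side");X=cloud(p).reshape(-1,3);X=X[~np.isnan(X[:,0])]
for a in np.arange(.44,.60,.02):
    print(round(a,2),[ (lambda s:int(1000*s[:,2].max()) if len(s) else -99)(X[(X[:,0]>=a)&(X[:,0]<a+.02)&(X[:,1]>=b)&(X[:,1]<b+.02)]) for b in np.arange(-.44,-.26,.02)])
E
```

```text
side [262 238  45  26 750] ((530.7236328125, -296.95574951171875), (92.17896270751953, 75.98869323730469), 15.350252151489258)
[[ 476. -273.]
 [ 496. -346.]
 [ 585. -321.]
 [ 565. -248.]]
top [365 165  11  17  82] ((512.9467163085938, -331.8923645019531), (23.436105728149414, 49.10429763793945), 65.39436340332031)
[[ 486. -332.]
 [ 530. -353.]
 [ 540. -331.]
 [ 496. -311.]]
0.44 [5, 6, 12, 10, 4, 4, 7, 5, 5]
0.46 [9, 4, 3, 16, 4, 5, 4, 44, 55]
0.48 [10, 4, 3, 16, 58, 60, 61, 59, 58]
0.5 [-99, 24, 4, 23, 58, 60, 59, 58, 59]
0.52 [-99, -99, 1, 22, 4, 60, 61, 60, 58]
0.54 [29, 34, 38, 29, 31, 60, 61, 60, 58]
0.56 [33, 0, 44, 35, 41, 60, 60, 60, 58]
0.58 [45, 32, 47, 54, 45, 59, 60, 54, 6]
```

>>> play_rows --targets '[{"linear": [1, -4.5, 0], "delta_rot": [0, 0, 0], "grip": 255}, {"linear": [1, -9, 0], "delta_rot": [0, 0, 0], "grip": 255}, {"linear": [1, -13.5, 0], "delta_rot": [0, 0, 0], "grip": 255}, {"linear": [1, -18, 0], "delta_rot": [0, 0, 0], "grip": 255}, {"linear": [1, -22, 0], "delta_rot": [0, 0, 0], "grip": 255}, {"linear": [1, -25.5, -2], "delta_rot": [0, 0, 0], "grip": 255}, {"linear": [1, -25.7, -5], "delta_rot": [0, 0, 0], "grip": 255}, {"linear": [1, -25.7, -8], "delta_rot": [0, 0, 0], "grip": 255}, {"linear": [1, -25.7, -8], "delta_rot": [0, 0, 0], "grip": 255}]'

```text
time: 13.05
ee_pos: [0.5037, -0.3764, 0.0652]
tcp_rot: [-179.6, -0.3, 89.8]
wrist_force: [-0.6, 0.9, 0.1]
opening: -0.0002
grasp_force: 0.0
```

>>> play_rows --targets '[{"linear": [0, 0, -2], "delta_rot": [0, 0, 0], "grip": 255}, {"linear": [0, 0, -3.5], "delta_rot": [0, 0, 0], "grip": 255}, {"linear": [0, 0, -5.2], "delta_rot": [0, 0, 0], "grip": 255}, {"linear": [0, 0, -5.2], "delta_rot": [0, 0, 0], "grip": 255}]'

```text
time: 13.45
ee_pos: [0.5056, -0.3764, 0.0172]
tcp_rot: [-179.8, -0.1, 89.9]
wrist_force: [-0.3, 0.2, 0.3]
opening: 0.0002
grasp_force: 0.0
```

>>> play_rows --targets '[{"linear": [0, 1, 0], "delta_rot": [0, 0, 0], "grip": 255}, {"linear": [0, 1.6, 0], "delta_rot": [0, 0, 0], "grip": 255}, {"linear": [0, 2.1, 0], "delta_rot": [0, 0, 0], "grip": 255}, {"linear": [0, 2.6, 0], "delta_rot": [0, 0, 0], "grip": 255}, {"linear": [0, 3.1, 0], "delta_rot": [0, 0, 0], "grip": 255}, {"linear": [0, 3.6, 0], "delta_rot": [0, 0, 0], "grip": 255}, {"linear": [0, 4.1, 0], "delta_rot": [0, 0, 0], "grip": 255}, {"linear": [0, 4.6, 0], "delta_rot": [0, 0, 0], "grip": 255}, {"linear": [0, 4.6, 0], "delta_rot": [0, 0, 0], "grip": 255}]'

```text
time: 14.35
ee_pos: [0.5067, -0.3304, 0.0191]
tcp_rot: [-180.0, -0.0, 89.9]
wrist_force: [-0.1, -0.4, -0.4]
opening: 0.0002
grasp_force: 0.0
```

```bash
cat > pose.py <<'E'
from h import *
for c in("side","top"):
  p=bot.camera(c); X=cloud(p)
  m=(X[...,2]>.05)&(X[...,2]<.064)&(X[...,0]>.44)&(X[...,0]<.6)&(X[...,1]<.03)&(X[...,1]>-.36)
  n,l,s,_=cv2.connectedComponentsWithStats(m.astype(np.uint8))
  k=1+np.argmax(s[1:,4]); T=X[l==k]; T=T[np.abs(T[:,2]-np.median(T[:,2]))<.004]
  r=cv2.minAreaRect((T[:,:2]*1000).astype(np.float32))
  print(c,s[k],r, cv2.boxPoints(r).round().tolist())
print(bot.get_obs()["ee_pos"])
E
python3 pose.py
```

```text
side [291 236  15  21 121] ((570.2745361328125, -283.0826416015625), (73.64734649658203, 31.120201110839844), 81.50752258300781) [[549.0, -317.0], [580.0, -322.0], [591.0, -249.0], [560.0, -244.0]]
top [342 148  27  33 787] ((541.587646484375, -282.9368896484375), (90.17097473144531, 71.89895629882812), 5.430258274078369) [[493.0, -251.0], [500.0, -323.0], [590.0, -314.0], [583.0, -243.0]]
[ 0.50676595 -0.33093386  0.01909393]
```

The stamped crate is now at about (0.540, −0.283), turned 5°. I'll open the fingers partly for a two-point push and move it left.

>>> play_rows --targets '[{"linear": [0, -0.7, 0], "delta_rot": [0, 0, 0], "grip": 150}, {"linear": [2.6, -0.7, 0], "delta_rot": [0, 0, 0], "grip": 150}, {"linear": [2.6, -0.7, 0], "delta_rot": [0, 0, 0], "grip": 150}, {"linear": [2.6, 0, 0], "delta_rot": [0, 0, 0], "grip": 150}, {"linear": [2.6, 0.5, 0], "delta_rot": [0, 0, 0], "grip": 150}, {"linear": [2.6, 1, 0], "delta_rot": [0, 0, 0], "grip": 150}, {"linear": [2.6, 1.5, 0], "delta_rot": [0, 0, 0], "grip": 150}, {"linear": [2.6, 2, 0], "delta_rot": [0, 0, 0], "grip": 150}, {"linear": [2.6, 2.5, 0], "delta_rot": [0, 0, 0], "grip": 150}, {"linear": [2.6, 3, 0], "delta_rot": [0, 0, 0], "grip": 150}]'

```text
time: 15.45
ee_pos: [0.5327, -0.3008, 0.0193]
tcp_rot: [180.0, 0.0, 89.9]
wrist_force: [0.6, -0.5, 0.9]
opening: 0.0353
grasp_force: 0.6
```

>>> play_rows --targets '[{"linear": [0, 0.6, 0], "delta_rot": [0, 0, 0], "grip": 150}, {"linear": [0, 1.2, 0], "delta_rot": [0, 0, 0], "grip": 150}, {"linear": [0, 1.8, 0], "delta_rot": [0, 0, 0], "grip": 150}, {"linear": [0, 2.4, 0], "delta_rot": [0, 0, 0], "grip": 150}, {"linear": [0, 3, 0], "delta_rot": [0, 0, 0], "grip": 150}, {"linear": [0, 3.6, 0], "delta_rot": [0, 0, 0], "grip": 150}, {"linear": [0, 4.2, 0], "delta_rot": [0, 0, 0], "grip": 150}, {"linear": [0, 4.8, 0], "delta_rot": [0, 0, 0], "grip": 150}, {"linear": [0, 5.4, 0], "delta_rot": [0, 0, 0], "grip": 150}, {"linear": [0, 6, 0], "delta_rot": [0, 0, 0], "grip": 150}]'

```text
time: 16.45
ee_pos: [0.5327, -0.2407, 0.0192]
tcp_rot: [180.0, 0.0, 89.9]
wrist_force: [0.4, -2.2, 1.4]
opening: 0.0352
grasp_force: 0.9
```

```bash
python3 pose.py
```

```text
side [268 226  27  14 141] ((530.4898681640625, -230.65406799316406), (51.95835494995117, 60.902950286865234), 86.36509704589844) [[498.0, -255.0], [559.0, -259.0], [563.0, -207.0], [502.0, -203.0]]
top [311 146  26  33 738] ((543.6982421875, -194.7064666748047), (69.75489807128906, 90.2636489868164), 89.17115783691406) [[498.0, -229.0], [588.0, -230.0], [589.0, -160.0], [499.0, -159.0]]
[ 0.53265725 -0.24019474  0.01903307]
```

The crate is flush with the fingers. It has 11.9 cm left to go.

>>> play_rows --targets '[{"linear": [0, 0.6, 0], "delta_rot": [0, 0, 0], "grip": 150}, {"linear": [0, 1.2, 0], "delta_rot": [0, 0, 0], "grip": 150}, {"linear": [0, 1.8, 0], "delta_rot": [0, 0, 0], "grip": 150}, {"linear": [0, 2.4, 0], "delta_rot": [0, 0, 0], "grip": 150}, {"linear": [0, 3, 0], "delta_rot": [0, 0, 0], "grip": 150}, {"linear": [0, 3.6, 0], "delta_rot": [0, 0, 0], "grip": 150}, {"linear": [0, 4.2, 0], "delta_rot": [0, 0, 0], "grip": 150}, {"linear": [0, 4.8, 0], "delta_rot": [0, 0, 0], "grip": 150}, {"linear": [0, 5.4, 0], "delta_rot": [0, 0, 0], "grip": 150}, {"linear": [0, 6, 0], "delta_rot": [0, 0, 0], "grip": 150}]'

```text
time: 17.55
ee_pos: [0.5327, -0.1807, 0.0191]
tcp_rot: [180.0, -0.0, 89.9]
wrist_force: [-0.1, -0.7, -1.2]
opening: 0.0352
grasp_force: 0.4
```

>>> play_rows --targets '[{"linear": [0, 0.6, 0], "delta_rot": [0, 0, 0], "grip": 150}, {"linear": [0, 1.2, 0], "delta_rot": [0, 0, 0], "grip": 150}, {"linear": [0, 1.8, 0], "delta_rot": [0, 0, 0], "grip": 150}, {"linear": [0, 2.4, 0], "delta_rot": [0, 0, 0], "grip": 150}, {"linear": [0, 3, 0], "delta_rot": [0, 0, 0], "grip": 150}, {"linear": [0, 3.6, 0], "delta_rot": [0, 0, 0], "grip": 150}, {"linear": [0, 4.2, 0], "delta_rot": [0, 0, 0], "grip": 150}, {"linear": [0, 4.8, 0], "delta_rot": [0, 0, 0], "grip": 150}, {"linear": [0, 5.4, 0], "delta_rot": [0, 0, 0], "grip": 150}, {"linear": [0, 5.9, 0], "delta_rot": [0, 0, 0], "grip": 150}]'

```text
time: 18.55
ee_pos: [0.5327, -0.1216, 0.0192]
tcp_rot: [180.0, 0.0, 89.9]
wrist_force: [-0.3, -0.3, -0.8]
opening: 0.0351
grasp_force: 0.4
```

>>> play_rows --targets '[{"linear": [0, -1, 0], "delta_rot": [0, 0, 0], "grip": 150}, {"linear": [0, -4, 2], "delta_rot": [0, 0, 0], "grip": 150}, {"linear": [0, -8, 5], "delta_rot": [0, 0, 0], "grip": 150}, {"linear": [-4, -11, 8], "delta_rot": [0, 0, 0], "grip": 150}, {"linear": [-8, -14, 11], "delta_rot": [0, 0, 0], "grip": 150}, {"linear": [-12, -17, 14], "delta_rot": [0, 0, 0], "grip": 150}, {"linear": [-14, -18, 15], "delta_rot": [0, 0, 0], "grip": 150}, {"linear": [-14, -18, 15], "delta_rot": [0, 0, 0], "grip": 150}]'

```text
time: 19.35
ee_pos: [0.3902, -0.3056, 0.1731]
tcp_rot: [179.8, 0.2, 89.6]
wrist_force: [0.9, 0.0, 0.6]
opening: 0.0346
grasp_force: 0.0
```

```bash
python3 - <<'E'
from h import *
p=bot.camera("top"); X=cloud(p)
cv2.imwrite("pics/t9.png",cv2.resize(p["color"][130:240,150:400,::-1],(800,352),interpolation=cv2.INTER_CUBIC))
for a,b in((-.36,.03),(.03,.25)):
  m=(X[...,2]>.05)&(X[...,2]<.064)&(X[...,0]>.44)&(X[...,0]<.6)&(X[...,1]<b)&(X[...,1]>a)
  n,l,s,_=cv2.connectedComponentsWithStats(m.astype(np.uint8)); k=1+np.argmax(s[1:,4])
  T=X[l==k]; T=T[np.abs(T[:,2]-np.median(T[:,2]))<.004]; print(cv2.minAreaRect((T[:,:2]*1000).astype(np.float32)))
hsv=cv2.cvtColor(p["color"],cv2.COLOR_RGB2HSV); 
m=(hsv[...,0]>22)&(hsv[...,0]<32)&(hsv[...,1]>140)&(hsv[...,2]>150)&(np.abs(X[...,1]+.076)<.04)&(X[...,2]<.02)
u=X[m]; print("line y near/far",np.median(u[(u[:,0]>.43)&(u[:,0]<.48),1]),np.median(u[u[:,0]>.60,1]),np.nanmin(u[:,0]),np.nanmax(u[:,0]))
print(bot.get_obs()["ee_pos"])
E
```

```text
((544.0721435546875, -76.42800903320312), (89.80184173583984, 69.6625747680664), 0.633151650428772)
((532.2009887695312, 124.52725219726562), (90.44668579101562, 76.15631866455078), 6.50968074798584)
line y near/far -0.0737998494033577 -0.075500874123977 0.401509466804316 0.6157225915269576
[ 0.39156163 -0.30440231  0.17123412]
```

View pics/t9.png

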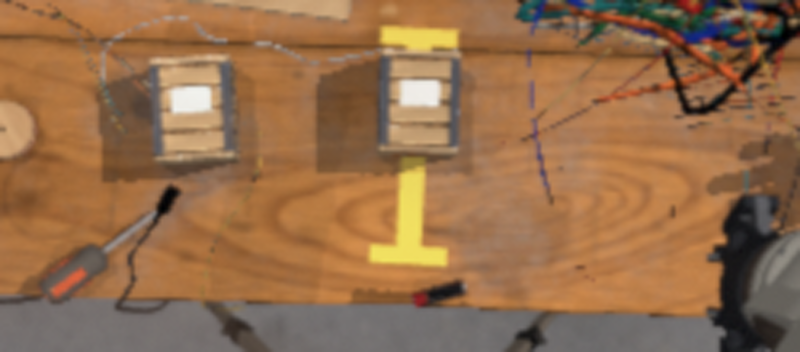

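The stamped crate lies over the tape at crop (420,105), within 3 mm of its middle line. The other is well clear at (193,110), and the arm is touching nothing.

```bash
python3 -c "
from workcell import bot
print(bot.job_done())"
```

```text
the job is handed in; nothing more can be done
None
```

I tipped both crates onto their backs and pushed the stamped one (the right-hand crate) onto the dispatch line, about 3 mm from its middle line; the other lies about 200 mm to the left. I handed the job in at about 19 s, but the hand-in returned no verdict.

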